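Bring the pushchair wheel's valve to the top

TASK

A pushchair wheel sits in the sloping stand on the worktop and has to be pumped up next. Turn it by pushing on its spokes, one after another with the fingertips, until the valve stem stands at the very top of the wheel (twelve o'clock, furthest uphill) and the wheel is still. Do not push on the valve stem or the tyre, and leave the other things on the worktop where they are.

Things in the scene. Friction and masses are not known exactly. Their poses are not given: they have to be found in the camera images.
- stand: Fixed dark steel stand carrying the wheel; origin on the worktop under the hub, x horizontal towards the uphill side (away from the robot), y left, z up. Two posts 14 x 26 mm, 124 mm high, at y = +-148 mm. On the worktop: foot strips 10 mm high (200 mm along x, 26 mm wide) at y = +-148 mm and a strip 8 mm high, 26 mm wide, at x = 85 mm. Nothing else is under the wheel.
- bar (a point): Middle of the stand's cross bar (24 mm wide, 5 mm thick, 296 mm long), which runs level along the stand's y in front of the wheel's face, across the hub at three and nine o'clock. It lies 12 to 17 mm before the wheel's mid-plane; the axle nut on it (18 mm wide) reaches 25 mm. Same axes as the stand.
- hub (a point): Centre of the wheel, in its mid-plane, 105 mm above the worktop; same axes as the stand. The wheel leans back: its plane holds y and the uphill line (cos 30 deg, 0, sin 30 deg); its face looks along (-sin 30 deg, 0, cos 30 deg), up and to the robot. The hub is 40 mm across, from 22 mm behind to 11 mm before the mid-plane.
- wheel (a joint): Angle of the wheel about its axle, rad: 0 (or a whole turn) with the valve at the top, growing counterclockwise as seen looking at the face (from the top towards +y of the stand). Turns several turns either way, stiffly (about 0.2 N m, some 3 N at a spoke 62 mm from the hub), and stops almost at once where it is left.
- spokes: Five straight grey spokes, 10 mm wide and 10 mm thick about the mid-plane, from the hub to the aluminium rim (inner radius 90 mm, 18 mm wide). Origin at the hub centre, turns with the wheel: x towards the valve, z out of the face. They lie at 36, 108, 180, 252 and 324 deg counterclockwise from the valve, which is midway between two of them.
- tyre: Black rubber tyre outside the rim, 232 mm outer diameter, 20 mm thick; origin at the hub, turns with the wheel.
- valve: Valve stem: black rubber foot 13 mm across on the inside of the rim, then a brass tube 8.4 mm across, in the wheel's mid-plane; it points from the rim towards the hub and ends 65 mm from the hub centre. Origin at the hub centre; x axis points along the radius to the stem.
- valve_mid (a point): Middle of the valve stem, 75 mm from the hub centre.
- pump: Hand pump, 240 mm long, 28 mm thick, lying on the worktop left of the stand; a bystander. Origin under its middle.
- tomato_tin: Tin 75 mm across, 58 mm high, right of the stand; a bystander. Origin under its middle.
- spice_jar: Spice jar 41 mm across, 105 mm high, left of the stand; a bystander. Origin under its middle.
- mug: Mug with a handle, 86 x 125 mm, 96 mm high, behind and to the right of the stand; a bystander. Origin under its middle.
- pinch_bowl: Small white bowl 85 mm across, 42 mm high, behind the stand; a bystander. Origin under its middle.

How it is judged:
On the way:
1. the fingers push on a spoke (contact force between the fingers and spokes above 0.5 N), for 0.1 s.
At the end, for the whole second after the job is handed in: The valve stem is at the top of the wheel, the middle of the stem within 9 mm (about 7 deg) of the line straight uphill from the hub, and the wheel stands still (y of valve_mid in the frame of stand between -0.009 and 0.009 m and z of valve_mid in the frame of hub above 0.025 m and velocity of joint wheel between -0.05 and 0.05 rad/s); the robot touches nothing.
It fails at once if a finger or the arm presses on the valve stem (over 2 N) (contact force between any of the fingers, the arm and valve above 2 N).
It fails at once if a finger or the arm presses on the tyre (over 3 N) (contact force between any of the fingers, the arm and tyre above 3 N).
It fails at once if another thing on the worktop is shifted by more than 20 mm or lifted (distance of any of pump, tomato_tin, spice_jar, mug, pinch_bowl from where it was at the start of the episode above 0.02 m).
It also fails if it takes over 42 s, if anything falls off the work surface, if the arm or the gripper's body presses on something with over 40 N, if the wrist force passes 120 N, or if a joint passes its speed limit or range.

ROBOT

A 7-joint arm with a two-finger parallel gripper is mounted at the origin on a cart in front of the work surface, level with it; the furniture and walls round the work are solid. World frame = base frame: x ahead of the robot, y to its left, z up, the work surface at z = 0. Lengths are in m, angles in rad, forces in N, time in s.
With the tool pointing down it reaches from about 0.4 to 0.875 m from the base axis. Payload 6.5 kg.
Tool frame: the origin (TCP) lies on the centre line of the jaws, within the pads' length; the fingertips stand 14 mm ahead of it and the grasp point (between the pads) lies 5 mm behind it (bot.nose_length is the distance from the TCP to the fingertips, in m); z points along the fingers, y is the line along which they close (so a half turn about z gives the same grasp; the last joint's range is limited). The gripper opens to 85 mm and grips with 20 to 120 N. Pads are 22 mm wide; open, the fingers measure 114 mm over their backs; the gripper's body (76 mm by 85 mm) begins 54 mm behind the grasp point. The pads swing forward as they close: fully open they stand 13 mm farther back than shut.
Start: joints at [1.14, 0.536, -0.004, 1.538, 0.003, 1.067, -0.071], TCP at [0.232, -0.607, 0.245] pointing down, gripper open.
Joint ranges: [-2.7, 2.7], [-0.37, 2.16], [-1.27, 1.26], [0.24, 2.4], [-1.31, 4.45], [0.19, 1.91], [-2.76, 2.76]. Speed limits (rad/s): [2.39, 2.39, 3.14, 3.14, 3.14, 3.14, 3.14].

INTERFACE

Orientations are given as a unit quaternion [w, x, y, z].
In Python, from bench import bot, cams gives the robot as it stands.
- The arm moves only by the shell command python3 -m creep 'ROWS'. ROWS is JSON, a list of rows, each a list of 3 entries, a list of its own where there are three numbers: the turn, a rotation vector about the world's x, y, z in rad, then the shift along the world's x, y, z in m, then the closure in counts, from 0 (fully open) to 255 (shut). In form: [[[ax, ay, az], [x, y, z], jaw], ...]. A call has 1 to 20 rows; each row is the pose to reach, as a shift and turn from the pose commanded when the call began; what a row does not reach only later rows make up. A row lasts 1/10 s, in which the tool goes at most 50 mm and 8.59 degrees, less where a joint would pass 70% of its speed; a pose out of reach is approached as far as the arm can. A call with a gripper value outside its range is refused whole. The fingers move at their own pace and stop on an object; the grip force is fixed at half the most. Time passes only in rows, so rows that repeat a pose let the fingers close. It gives the time, the measured TCP pose, the force, the opening and the grip force at its end, in the units of the state.
- bot.observe(): the state, without advancing time (a new reading comes with each control period).
- cams.get_image(name): name is "scene" or "top"; returns the picture (420x560x3 uint8, blue, green, red); there is no depth.
- cams.camera_model(name): a dict with "camera_matrix" (3x3 intrinsics, pixels), "k1" (the pictures are not rectified: a ray, as slopes to the right and down, at radius r is drawn at 1 + k1 r^2 times it, then the intrinsics apply), "R" (3x3) and "t" (3): a world point X has camera coordinates R X + t. Camera axes: x right, y down, z forward; pixel columns grow to the right and rows downward; lengths in m; the calibration is good to about 2 mm. A picture is of the moment at which its call begins. camera_model takes no time and is no camera call.
- bot.sign_off(): hands the job in; it is judged then, once.
The state is a dict: "time_s": time; "joints": joint angles; "joint_velocities": joint speeds; "tau": joint torques, N m; "position": TCP position; "tool_rot": TCP orientation; "contact_force": force on the tool from outside, world axes, zero at the start; "torque": the same for the moment, N m; "gripper_width": finger opening in m; "grasp_force": force on a finger pad.
Only numpy, scipy, OpenCV 4.12 (cv2) and the standard library are available. Lean on these libraries where they do the work, as an engineer would, in place of code of your own. Each camera call takes 0.05 s, during which the arm holds its last target. There are 200 camera calls.

## Working session

There is one attempt and no reset: what is moved stays moved. The work goes in short steps, Python scripts to look and compute and a shell command to move; the robot and the scene stay as the last step left them, time stands still between calls to the robot, and variables do not carry over. Pictures are saved under pics/ and viewed, at most 10 in all, crops included, and the job is handed in when it is done.

```bash
mkdir -p pics; ls
python3 - <<'E'
from bench import bot,cams
import cv2
for n in("scene","top"):
    cv2.imwrite(f"pics/{n}0.png",cams.get_image(n)); m=cams.camera_model(n); print(n,m)
print(bot.observe(),bot.nose_length)
E
```

```text
pics
scene {'camera_matrix': array([[484.51657908,   0.        , 285.21746857],
       [  0.        , 484.51657908, 198.98184561],
       [  0.        ,   0.        ,   1.        ]]), 'k1': -0.03563814016965962, 'R': array([[-0.7175522 , -0.69649744, -0.00318711],
       [-0.30001427,  0.31320667, -0.90105106],
       [ 0.62857798, -0.64559499, -0.43370131]]), 't': array([0.60409967, 0.21017293, 0.90794015])}
top {'camera_matrix': array([[400.2714626 ,   0.        , 281.10224491],
       [  0.        , 400.2714626 , 211.54752941],
       [  0.        ,   0.        ,   1.        ]]), 'k1': -0.005613506880720618, 'R': array([[ 1.96641430e-02, -9.99801146e-01,  3.31513959e-03],
       [-9.76322219e-01, -1.99165897e-02, -2.15402540e-01],
       [ 2.15425733e-01,  9.99061912e-04, -9.76519716e-01]]), 't': array([0.20948626, 0.65689763, 1.07880361])}
{'time_s': 0.1, 'joints': array([ 1.1397962 ,  0.537092  , -0.00441777,  1.53878796,  0.00257779,
        1.06733299, -0.07115446]), 'joint_velocities': array([-0.00100017, -0.0031099 ,  0.00024595, -0.00164997, -0.00035609,
        0.00015593, -0.00069738]), 'tau': array([ 2.74832193e-03, -5.84564388e+01,  1.05234817e+00, -2.59777093e+01,
        1.27245943e-02,  4.63274075e-03,  3.07249616e-05]), 'position': array([ 0.23167462, -0.606705  ,  0.24449454]), 'tool_rot': array([-7.82030636e-04,  9.83402817e-01,  1.81433867e-01, -2.00422672e-04]), 'contact_force': array([-0.48624988,  0.34640311, -0.59251705]), 'torque': array([ 0.00872668, -0.0346801 , -0.03750558]), 'grasp_force': 0.0, 'gripper_width': 0.08548466854461063} 0.014
```

View pics/top0.png

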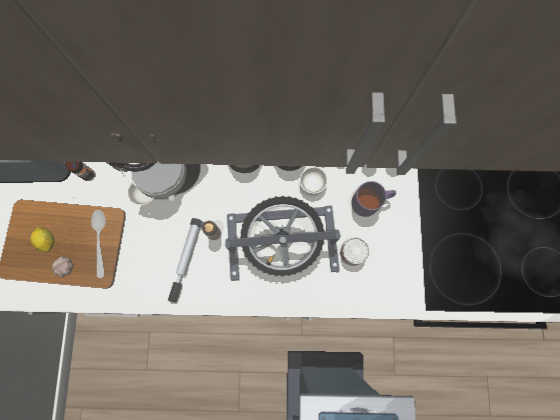

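View pics/scene0.png

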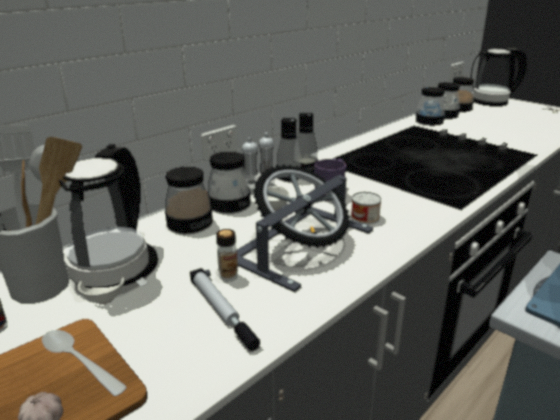

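The top picture shows the wheel hub near (283,239), with brass near (269,259). That is probably the valve, at lower left. I'll enlarge it.

Run:
```python
import cv2
a=cv2.imread("pics/top0.png")[185:290,215:355]
cv2.imwrite("pics/c1.png",cv2.resize(a,None,fx=5.5,fy=5.5,interpolation=cv2.INTER_CUBIC))
```

```text
(no output)
```

View pics/c1.png

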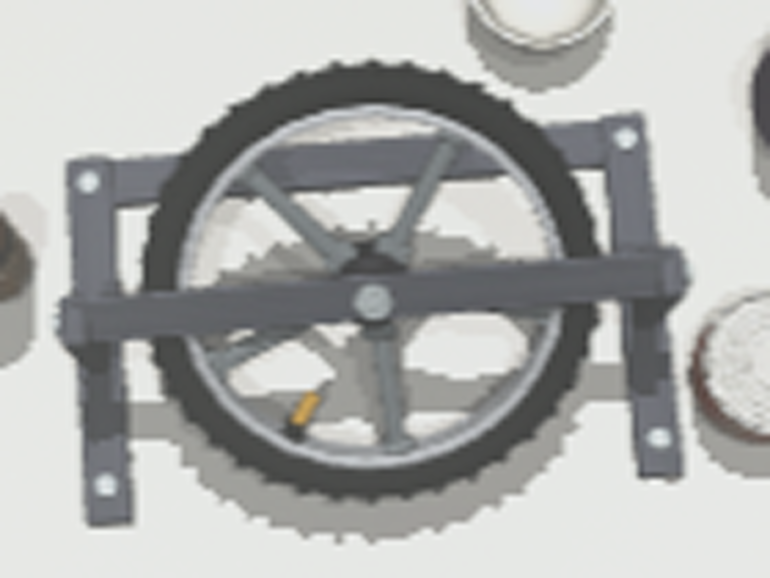

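Valve brass is at crop (306,408), which is full-image (270.6,259.2). Foot bolts are at crop (89,181), (625,137), (106,484) and (659,437), and the nut is at (373,301). Next I fit the stand pose and wheel angle.

```bash
cat > h.py <<'E'
import numpy as np
from bench import bot,cams
from scipy.optimize import least_squares
c30,s30=np.cos(np.pi/6),.5
def proj(X,n="top"):
    m=cams.camera_model(n); p=np.atleast_2d(X)@np.array(m["R"]).T+m["t"]; s=p[:,:2]/p[:,2:]
    s=s*(1+m["k1"]*(s**2).sum(1,keepdims=True)); K=m["camera_matrix"]
    return s*[K[0,0],K[1,1]]+K[:2,2]
def world(P,pose): # stand frame -> world
    x,y,a=pose; c,s=np.cos(a),np.sin(a); P=np.atleast_2d(P)
    return P@np.array([[c,-s,0],[s,c,0],[0,0,1]]).T+[x,y,0]
def wp(r,th,h=0): # wheel polar: th ccw from top, h along the face normal -> stand frame
    u,v=r*np.cos(th),r*np.sin(th)
    return np.stack(np.broadcast_arrays(u*c30-h*s30, v, .105+u*s30+h*c30),-1)
def full(c): return np.array([215,185])+(np.array(c)+.5)/5.5-.5
E
python3 - <<'E'
from h import *
px=full([[89,181],[625,137],[106,484],[659,437],[373,301]])
def f(p):
    b=p[3]
    P=np.vstack([[[b,.148,.01],[b,-.148,.01],[-b,.148,.01],[-b,-.148,.01]],wp(0,0,.025)])
    return (proj(world(P,p[:3]))-px).ravel()
r=least_squares(f,[.55,0,0,.09]);print(r.x,r.fun.round(2));p=r.x[:3]
sp=full([[250,170],[448,140],[398,445],[215,360],[540,335],[295,428],[316,396]])
for q,rr in zip(sp,[.09]*5+[.085,.067]):
    t=least_squares(lambda t:(proj(world(wp(t[1],t[0]),p))-q).ravel(),[np.arctan2(-(q[0]-282),-(q[1]-240)),rr]);print(np.degrees(t.x[0]),t.x[1])
E
```

```text
[0.57740941 0.21857711 0.10381677 0.08265813] [-0.05  0.1  -0.04  0.13  0.08  0.08 -0.1   0.13  0.1  -0.39]
41.165086334492415 0.08387054143211245
-31.375425842725686 0.08226886943018023
-175.35644820255595 0.09136190291151806
113.65335426667119 0.08900327928039689
-113.9239629647052 0.09096538570139817
149.9434176071082 0.08864943369628213
151.67632297609208 0.06817264395449063
```

Fit residuals are under 0.4 px: hub at (0.577, 0.219), yaw 0.104. The valve is at about +149°.

My plan is two clockwise pushes in the lower window, on the valve+36° and valve+108° spokes. The closed fingers will point along the wheel normal, in gaps that don't contain the valve.

```bash
cat >> h.py <<'E'
from scipy.spatial.transform import Rotation as Ro
pose=np.array([.57741,.21858,.10382])
nrm=np.array([-s30*np.cos(pose[2]),-s30*np.sin(pose[2]),c30])
def tcp(r,deg,h): # TCP with fingertips at h
    return world(wp(r,np.radians(deg),h+.014),pose)[0]
Rt=Ro.from_euler("z",pose[2])*Ro.from_euler("y",-np.pi/6)*Ro.from_matrix(np.array([[0,1,0],[1,0,0],[0,0,-1.]]))
def cur():
    s=bot.observe(); q=s["tool_rot"]; return s["position"],Ro.from_quat([q[1],q[2],q[3],q[0]]),s
E
python3 - <<'E'
from h import *
p,R,s=cur(); rv=(Rt*R.inv()).as_rotvec(); print(rv, np.degrees(np.linalg.norm(rv)))
for h in(.09,.04,-.008): t=tcp(.058,210,h);print(h,t.round(4),(t-p).round(4))
E
```

```text
[-0.29515694 -0.4805087   1.27770422] 80.02016222520695
0.09 [0.4854 0.1798 0.17  ] [ 0.2538  0.7865 -0.0745]
0.04 [0.5103 0.1824 0.1267] [ 0.2786  0.7891 -0.1178]
-0.008 [0.5342 0.1849 0.0851] [ 0.3025  0.7916 -0.1594]
```

```bash
python3 -m creep '[[[0,0,0.13],[0.03,0.03,0.02],255],[[0,0,0.26],[0.06,0.06,0.04],255],[[0,0,0.39],[0.09,0.1,0.06],255],[[0,0,0.52],[0.12,0.14,0.08],255],[[0,0,0.65],[0.15,0.18,0.08],255],[[0,0,0.78],[0.18,0.22,0.08],255],[[-0.05,-0.08,0.9],[0.2,0.26,0.08],255],[[-0.1,-0.16,1.0],[0.22,0.30,0.08],255],[[-0.15,-0.24,1.1],[0.23,0.34,0.08],255],[[-0.2,-0.32,1.2],[0.24,0.38,0.08],255],[[-0.25,-0.4,1.25],[0.25,0.42,0.08],255],[[-0.295,-0.48,1.278],[0.254,0.46,0.08],255],[[-0.295,-0.48,1.278],[0.254,0.5,0.08],255],[[-0.295,-0.48,1.278],[0.254,0.55,0.08],255],[[-0.295,-0.48,1.278],[0.254,0.6,0.08],255],[[-0.295,-0.48,1.278],[0.254,0.65,0.08],255],[[-0.295,-0.48,1.278],[0.254,0.7,0.08],255],[[-0.295,-0.48,1.278],[0.254,0.74,0.08],255],[[-0.295,-0.48,1.278],[0.254,0.787,0.08],255],[[-0.295,-0.48,1.278],[0.254,0.787,0.08],255]]'
python3 - <<'E'
from h import *
p,R,s=cur(); print(s["time_s"],s["joints"].round(2),p, np.degrees((Rt*R.inv()).as_rotvec()))
E
```

```text
time_s: 2.1
position: [0.4853, 0.1733, 0.3246]
tool_rot: [0.173, 0.647, 0.718, 0.191]
contact_force: [0.5, -0.7, -0.6]
gripper_width: -0.0002
grasp_force: 0.0
2.1 [ 0.63  0.06 -1.2   2.14  0.54  0.57 -0.85] [0.48532552 0.17332479 0.32460011] [ 0.10881904 -0.08704273  0.0360594 ]
```

```bash
python3 -m creep '[[[0,0,0],[0,0,-0.04],255],[[0,0,0],[0,0,-0.08],255],[[0,0,0],[0,0,-0.12],255],[[0,0,0],[0,0,-0.154],255],[[0,0,0],[0.013,0.001,-0.176],255],[[0,0,0],[0.0246,0.002,-0.198],255],[[0,0,0],[0.0246,0.002,-0.198],255],[[0,0,0],[0.0246,0.002,-0.198],255]]'
python3 - <<'E'
from h import *
import cv2
p,R,s=cur(); print(s["joints"].round(2),p, (tcp(.058,210,.04)-p).round(4),np.degrees((Rt*R.inv()).as_rotvec()))
a=cams.get_image("top")[185:290,215:355]
b=cams.get_image("scene")[140:290,230:430]
cv2.imwrite("pics/c2.png",np.vstack([cv2.resize(a,(400,300),interpolation=2),cv2.resize(b,(400,300),interpolation=2)]))
E
```

```text
time_s: 2.9
position: [0.5095, 0.1751, 0.1265]
tool_rot: [0.172, 0.647, 0.718, 0.191]
contact_force: [-0.2, 0.5, 0.9]
gripper_width: 0.0
grasp_force: 0.0
[ 0.13  0.53 -0.79  2.28  1.69  0.56 -1.94] [0.50950956 0.17509029 0.12649711] [0.0008 0.0073 0.0002] [ 0.04565595 -0.22655392 -0.07021906]
```

View pics/c2.png

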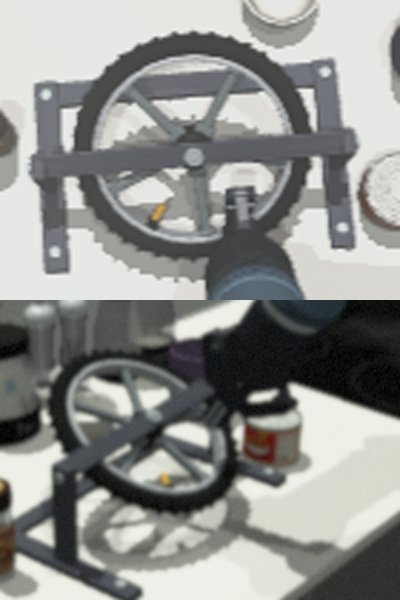

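The top view shows the closed fingertips over the lower-right gap, clear of the -175° spoke and the tyre. The valve is in a different gap. Next I insert, correcting y by about 7 mm.

```bash
python3 -m creep '[[[0,0,0],[0.001,0.007,0],255],[[0,0,0],[0.009,0.008,-0.014],255],[[0,0,0],[0.017,0.009,-0.028],255],[[0,0,0],[0.025,0.01,-0.042],255],[[0,0,0],[0.025,0.01,-0.042],255],[[0,0,0],[0.025,0.01,-0.042],255]]'
python3 - <<'E'
from h import *
p,R,s=cur(); print(s["joints"].round(2),p, (tcp(.058,210,-.008)-p).round(4))
for d in range(210,128,-8): print(d,(tcp(.058,d,-.008)-p).round(4))
print((tcp(.058,130.5,-.008)-p).round(4))
E
```

```text
time_s: 3.6
position: [0.535, 0.1854, 0.0854]
tool_rot: [0.173, 0.646, 0.718, 0.192]
contact_force: [0.6, 0.1, 0.6]
gripper_width: 0.0002
grasp_force: 0.0
[ 0.1   0.67 -0.76  2.22  1.83  0.62 -2.03] [0.53504146 0.18535286 0.08536587] [-0.0009 -0.0004 -0.0003]
210 [-0.0009 -0.0004 -0.0003]
202 [-0.0047  0.0065 -0.0021]
194 [-0.0076  0.0139 -0.0033]
186 [-0.0097  0.0217 -0.004 ]
178 [-0.0108  0.0297 -0.0042]
170 [-0.0109  0.0378 -0.0037]
162 [-0.01    0.0458 -0.0028]
154 [-0.0082  0.0535 -0.0012]
146 [-0.0054  0.0609  0.0008]
138 [-0.0018  0.0676  0.0033]
130 [0.0027 0.0738 0.0062]
[0.0024 0.0734 0.006 ]
```

```bash
python3 -m creep '[[[0,0,0],[-0.005,0.0065,-0.002],255],[[0,0,0],[-0.0076,0.014,-0.0033],255],[[0,0,0],[-0.0097,0.0217,-0.004],255],[[0,0,0],[-0.0108,0.0297,-0.0042],255],[[0,0,0],[-0.0109,0.0378,-0.0037],255],[[0,0,0],[-0.01,0.0458,-0.0028],255],[[0,0,0],[-0.0082,0.0535,-0.0012],255],[[0,0,0],[-0.0054,0.0609,0.0008],255],[[0,0,0],[-0.0018,0.0676,0.0033],255],[[0,0,0],[-0.0018,0.0676,0.0033],255],[[0,0,0],[-0.0018,0.0676,0.0033],255]]'
python3 - <<'E'
from h import *
import cv2
p,R,s=cur(); print(s["joints"].round(2),p, (tcp(.058,138,-.008)-p).round(4))
a=cams.get_image("top")[185:290,215:355]
b=cams.get_image("scene")[140:290,230:430]
cv2.imwrite("pics/c3.png",np.vstack([cv2.resize(a,(400,300),interpolation=2),cv2.resize(b,(400,300),interpolation=2)]))
E
```

```text
time_s: 4.7
position: [0.5329, 0.2542, 0.0881]
tool_rot: [0.172, 0.646, 0.719, 0.192]
contact_force: [-0.4, 0.4, -0.9]
gripper_width: 0.0004
grasp_force: 0.0
[-0.03  0.7  -0.79  2.15  1.72  0.7  -2.01] [0.53293611 0.2542191  0.08805259] [ 0.0003 -0.0012  0.0006]
```

View pics/c3.png

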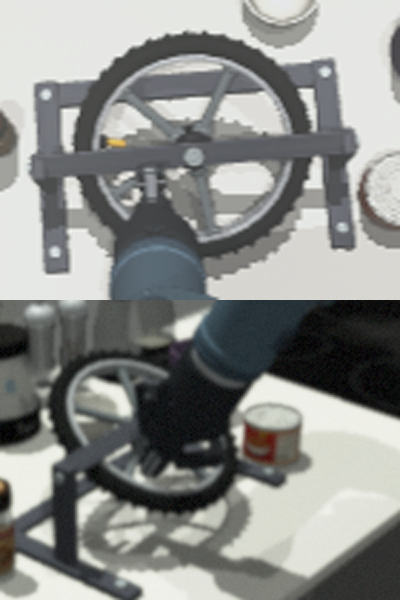

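The push worked: the valve moved to about half past nine, near +78°, and nothing else was touched. I withdraw, go back to the start angle and measure.

```bash
python3 -m creep '[[[0,0,0],[-0.003,-0.005,-0.001],255],[[0,0,0],[-0.015,-0.008,0.02],255],[[0,0,0],[-0.028,-0.009,0.041],255],[[0,0,0],[-0.027,-0.03,0.04],255],[[0,0,0],[-0.025,-0.05,0.04],255],[[0,0,0],[-0.0226,-0.0718,0.0386],255],[[0,0,0],[-0.0226,-0.0718,0.0386],255]]'
python3 - <<'E'
from h import *
import cv2
p,R,s=cur(); print(p, (tcp(.058,210,-.008)-p).round(4))
a=cams.get_image("top")[185:290,215:355]
cv2.imwrite("pics/c4.png",cv2.resize(a,None,fx=5.5,fy=5.5,interpolation=2))
E
```

```text
time_s: 5.5
position: [0.5105, 0.1767, 0.1259]
tool_rot: [0.174, 0.648, 0.717, 0.19]
contact_force: [-0.2, -1.0, 0.0]
gripper_width: -0.0002
grasp_force: 0.0
[0.51053452 0.17671267 0.12588298] [ 0.0236  0.0082 -0.0408]
```

View pics/c4.png

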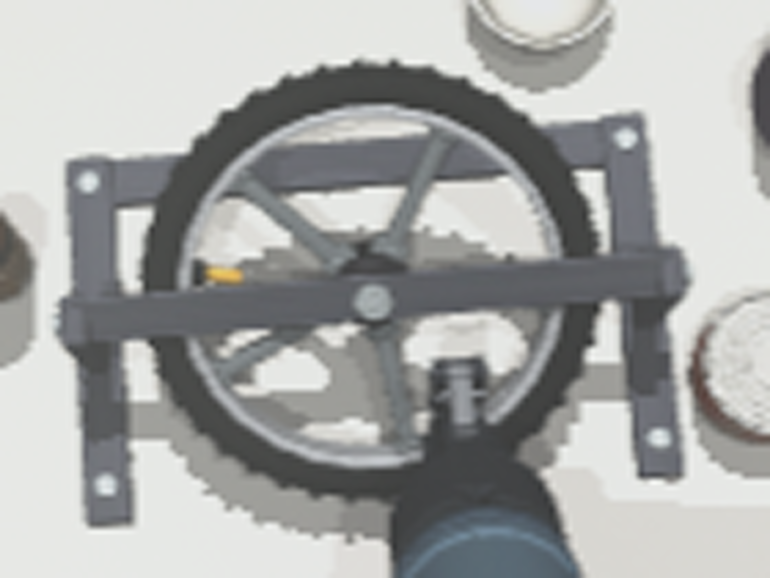

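Spokes now end at crop (405,440) and (222,362), with the valve at (200–242,273). That puts the valve near +79°, with contact at about 21° finger offset, so the next push should end with the finger near 129–130°. Fingertips are clear in the next valve-free gap, so I insert.

```bash
python3 -m creep '[[[0,0,0],[0,0.007,0],255],[[0,0,0],[0.008,0.0075,-0.014],255],[[0,0,0],[0.016,0.008,-0.028],255],[[0,0,0],[0.0236,0.0082,-0.041],255],[[0,0,0],[0.0236,0.0082,-0.041],255],[[0,0,0],[0.0236,0.0082,-0.041],255]]'
python3 - <<'E'
from h import *
q=full([[242,173],[442,138],[405,445],[218,364],[200,272],[242,275]])
for a in q:
    t=least_squares(lambda t:(proj(world(wp(t[1],t[0]),pose))-a).ravel(),[np.arctan2(-(a[0]-282),-(a[1]-240)),.09]);print(np.degrees(t.x[0]),t.x[1])
p,R,s=cur()
for d in list(range(210,130,-8))+[131,129]: print(d,(tcp(.058,d,-.008)-p).round(4))
E
```

```text
time_s: 6.15
position: [0.5339, 0.1908, 0.0853]
tool_rot: [0.172, 0.646, 0.719, 0.192]
contact_force: [-0.5, -0.0, -0.5]
gripper_width: 0.0001
grasp_force: 0.0
43.73028866976945 0.08570672263005057
-29.192362145979533 0.08192004889494596
-173.14937960041865 0.09205198677083846
115.35731154227904 0.08877195327681331
81.86054426673158 0.08546045808267831
82.27701475426565 0.06453860718140463
210 [ 0.0002 -0.0059 -0.0003]
202 [-0.0036  0.001  -0.002 ]
194 [-0.0065  0.0085 -0.0033]
186 [-0.0085  0.0163 -0.004 ]
178 [-0.0096  0.0243 -0.0041]
170 [-0.0097  0.0324 -0.0037]
162 [-0.0089  0.0404 -0.0027]
154 [-0.007   0.0481 -0.0012]
146 [-0.0043  0.0554  0.0008]
138 [-0.0006  0.0622  0.0033]
131 [0.0032 0.0676 0.0058]
129 [0.0044 0.069  0.0066]
```

```bash
python3 -m creep '[[[0,0,0],[-0.0036,0.001,-0.002],255],[[0,0,0],[-0.0065,0.0085,-0.0033],255],[[0,0,0],[-0.0085,0.0163,-0.004],255],[[0,0,0],[-0.0096,0.0243,-0.0041],255],[[0,0,0],[-0.0097,0.0324,-0.0037],255],[[0,0,0],[-0.0089,0.0404,-0.0027],255],[[0,0,0],[-0.007,0.0481,-0.0012],255],[[0,0,0],[-0.0043,0.0554,0.0008],255],[[0,0,0],[-0.0006,0.0622,0.0033],255],[[0,0,0],[0.0032,0.0676,0.0058],255],[[0,0,0],[0.0032,0.0676,0.0058],255],[[0,0,0],[0.0032,0.0676,0.0058],255]]'
python3 - <<'E'
from h import *
import cv2
p,R,s=cur(); print(p, (tcp(.058,131,-.008)-p).round(4),(tcp(.058,129,-.008)-p).round(4))
a=cams.get_image("top")[185:290,215:355]
cv2.imwrite("pics/c5.png",cv2.resize(a,None,fx=5.5,fy=5.5,interpolation=2))
E
```

```text
time_s: 7.35
position: [0.5372, 0.258, 0.0915]
tool_rot: [0.172, 0.646, 0.719, 0.192]
contact_force: [0.1, -0.0, 0.1]
gripper_width: -0.0004
grasp_force: 0.1
[0.53720532 0.25800246 0.09149644] [-0.0001  0.0004 -0.0003] [0.0011 0.0018 0.0004]
```

View pics/c5.png

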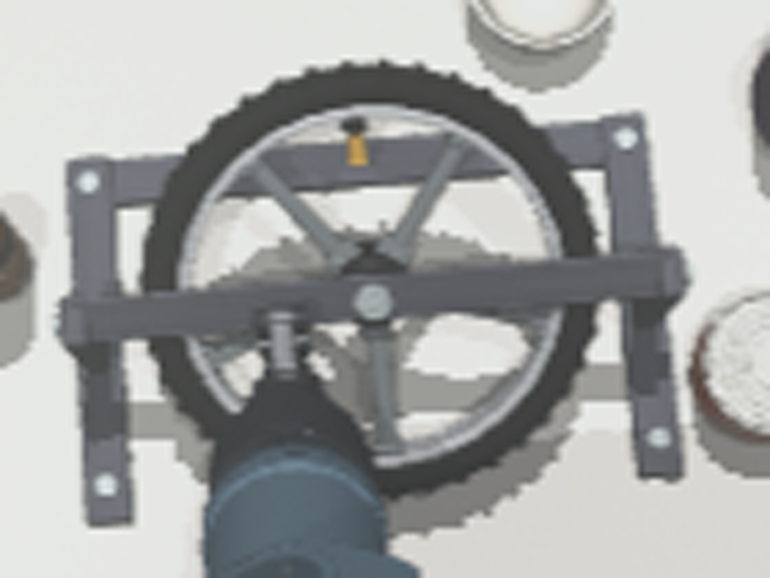

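The valve is now near the top, at crop (354,125)–(359,165), with spoke ends at (258,165), (457,143) and (389,445).

Run:
```python
from h import *
q=full([[258,165],[457,143],[388,445],[354,125],[359,164]])
for a in q:
    t=least_squares(lambda t:(proj(world(wp(t[1],t[0]),pose))-a).ravel(),[np.arctan2(-(a[0]-282),-(a[1]-240)),.09]);print(np.degrees(t.x[0]),t.x[1])
print(full((proj(world(wp(np.array([.065,.085]),0),pose))-[215,185])*5.5+2.5-0) if 0 else ((proj(world(wp(np.array([.065,.085]),np.zeros(2)),pose))-[215,185]+.5)*5.5-.5))
```

```text
37.999963395025986 0.08295793145196123
-34.61650981643264 0.08301641878658889
-178.5551397922241 0.09061811436976011
1.8300000410152766 0.08186709297234628
1.5073146099453598 0.06165925583520419
[[361.79759027 157.23907016]
 [358.86182912 118.36644978]]
```

It sits at about +1.7°, well inside the 7° tolerance. I back off and withdraw without touching it, then check.

```bash
python3 -m creep '[[[0,0,0],[-0.004,-0.004,-0.001],255],[[0,0,0],[-0.006,-0.007,0],255],[[0,0,0],[-0.018,-0.008,0.021],255],[[0,0,0],[-0.03,-0.009,0.042],255],[[0,0,0],[-0.042,-0.01,0.063],255],[[0,0,0],[-0.06,-0.01,0.1],255],[[0,0,0],[-0.08,-0.01,0.14],255],[[0,0,0],[-0.08,-0.01,0.14],255],[[0,0,0],[-0.08,-0.01,0.14],255],[[0,0,0],[-0.08,-0.01,0.14],255]]'
python3 - <<'E'
from h import *
import cv2
a=cams.get_image("top")[185:290,200:370]
b=cams.get_image("scene")[140:290,200:410]
cv2.imwrite("pics/c6.png",np.vstack([cv2.resize(a,(486,300),interpolation=2),cv2.resize(b,(486,300),interpolation=2)]))
E
```

```text
time_s: 8.4
position: [0.4575, 0.2455, 0.2304]
tool_rot: [0.173, 0.647, 0.718, 0.19]
contact_force: [-1.0, -0.1, 0.6]
gripper_width: 0.0001
grasp_force: 0.0
```

View pics/c6.png

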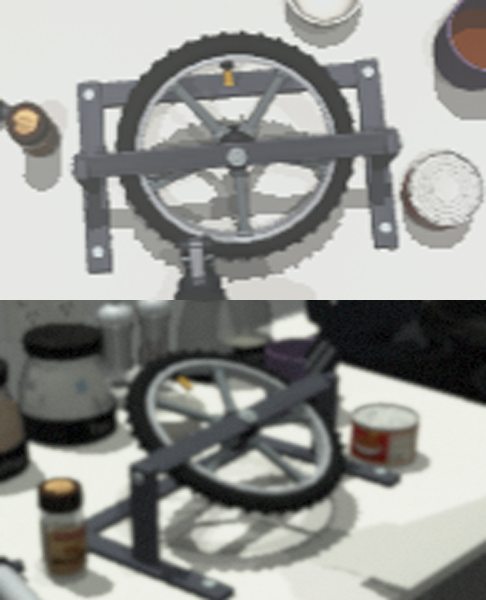

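The valve stays at the top, near (228,75) in the upper panel. The gripper is clear and the bystanders are where they were.

```bash
python3 -c "
from bench import bot
print(bot.sign_off())"
```

```text
the job is handed in; nothing more can be done
None
```

The job is handed in: two pushes on the spokes brought the valve stem to about 1.7° from twelve o'clock by camera (limit about 7°), with the gripper clear of the wheel and nothing else seen to have moved; the hand-in returned no verdict.

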